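Switch on the yellow inspection lamp on a frame builder's bench

TASK

Switch on the yellow inspection lamp, so that a brazed frame joint can be looked at over its light: slide the small red flush switch in its recessed slot all the way towards the white light panel. Leave the blue lamp switched off.

Things in the scene. Friction and masses are not known exactly. Their poses are not given: they have to be found in the camera images.
- yellow_lamp: Flat yellow lamp, 200 (x) x 64 (y) x 34 mm high, level, fixed to the bench by magnets. Origin: centre of underside, z up. White light panel on its +x half; in its -x half an open-topped slot with black floor, 32 wide, 10 deep, x = -88 to -4 mm, y = 0. In it a red button, top flush with the lamp's face; the fingertip goes into the empty part behind it (-x side, 52 mm long). Green dot: ON end.
- yellow_switch (a joint): Travel in m of the yellow lamp's red button along the lamp's +x, towards the light panel: 0 off, 0.020 fully on at its stop; starts at 0 to 0.004. Button 12 long (x), 30 mm wide (y), its flush top 34 mm above the bench; its centre is at lamp x = -30 mm + travel. Slides with about 1.5 N of friction, stays where it is left.
- blue_lamp: The other lamp, of the same shape, size and axes but blue, also held immovably to the bench by its magnets. Origin: centre of its underside. Which lamp is on the robot's left and which on its right varies.
- blue_switch (a joint): Travel in m of the blue lamp's red switch button, same meaning: 0 is off (0 to 0.002 at the start), 0.020 fully on. To be left off.
Mind the look-alikes: they are no part of the job. Of the things that look like the blue_lamp, take the one that is farthest to the robot's left at the start.

How it is judged:
By the outcome, as a careful person would: the job done as asked, in the order asked, and still so for the second after the job is handed in, with the robot touching nothing.
It also fails if it takes over 32 s, if anything falls off the work surface, if the arm or the gripper's body presses on something with over 40 N, if the wrist force passes 120 N, or if a joint passes its speed limit or range.

ROBOT

A 7-joint arm with a two-finger parallel gripper is mounted at the origin on the work surface. World frame = base frame: x ahead of the robot, y to its left, z up, the work surface at z = 0. Lengths are in m, angles in rad, forces in N, time in s.
With the tool pointing down it reaches from about 0.35 to 0.9 m from the base axis. Payload 8.1 kg.
Tool frame: the origin (TCP) lies midway between the tips of the shut fingers; the grasp point (between the pads) lies arm.grip_point_offset behind it (arm.grip_point_offset is the distance from the TCP to the grasp point, in m); y points along the fingers, z is the direction in which the jaws open and shut, and the axes are right-handed (so a half turn about y gives the same grasp; the last joint's range is limited). The gripper opens to 92 mm and grips with 3 to 60 N. Pads are 19 mm wide; open, the fingers measure 130 mm over their backs; the gripper's body (75 mm by 190 mm) begins 47 mm behind the grasp point.
Start: joints at [-0.103, 0.434, 0.025, 1.573, -0.012, 1.134, -0.075], TCP at [0.625, -0, 0.227] pointing down, gripper open.
Joint ranges: [-2.62, 2.62], [-0.44, 2.09], [-1.27, 1.32], [0.08, 2.57], [-1.32, 4.46], [0.12, 2], [-2.74, 2.74]. Speed limits (rad/s): [2.22, 2.22, 3.01, 3.01, 3.14, 3.14, 3.14].

INTERFACE

Orientations are given as a rotation vector (axis times angle).
In Python, from cell import arm, get_image, camera_info gives the robot as it stands.
- The arm moves only by the tool carry_out, never from a script. Its argument "steps" is one flat list of numbers, 5 for each row, row after row: the opening, from 0 (shut) to 1 (fully open), then the shift along the world's x, y, z in units of 0.1 m (1.0 is 0.1 m), then the turn about the world's z in units of 45 degrees (1.0 is 45 degrees). In form: [hand, dx, dy, dz, spin, hand, dx, dy, dz, spin, ...]. A call has 1 to 12 rows; each row is the pose to reach, as a shift and turn from the pose commanded when the call began; what a row does not reach only later rows make up. A row lasts 1/10 s, in which the tool goes at most 50 mm and 8.59 degrees, less where a joint would pass 70% of its speed; a pose out of reach is approached as far as the arm can. A call with a number of a shift or a turn outside -1 to 1 is refused whole. A call with a gripper value outside its range is refused whole. The fingers move at their own pace and stop on an object; "grip_force" is the grip in N (left out, the last holds). Time passes only in rows, so rows that repeat a pose let the fingers close. It gives the time, the measured TCP pose, the force and the opening at its end, in the units of the state.
- arm.observe(): the state, without advancing time (a new reading comes with each control period).
- get_image(name): name is "scene" or "side" or "wrist"; returns (picture, depth): 420x560x3 uint8, red, green, blue; 420x560 float32, m along the optical axis (not along the pixel's ray), 0 where there is no reading.
- camera_info(name): a dict with "fovy" (degrees; the focal length in pixels is half the picture's height over the tangent of half this angle, whatever the lens; pixels are square), "cx", "cy" (the principal point, pixels), "R" (3x3) and "t" (3): a world point X has camera coordinates R X + t; the wrist camera has in their place "tool_from_camera" (4x4, takes a point from camera to tool coordinates, whose origin is the TCP and whose axes are the tool frame's). Camera axes: x right, y down, z forward; pixel columns grow to the right and rows downward; lengths in m; the calibration is good to about 2 mm. A picture is of the moment at which its call begins: read the wrist's pose just before it. camera_info takes no time and is no camera call.
- arm.sign_off(): hands the job in, once; it reports no verdict.
The state is a dict: "clock": time; "joints": joint angles; "dq": joint speeds; "joint_efforts": joint torques, N m; "position": TCP position; "ee_rot": TCP orientation; "force": force on the tool from outside, world axes, zero at the start; "ft_torque": the same for the moment, N m; "width": opening from 0.0 (shut) to 1.0 (fully open).
Only numpy, scipy, OpenCV 4.12 (cv2) and the standard library are available. Lean on these libraries where they do the work, as an engineer would, in place of code of your own. Each camera call takes 0.05 s, during which the arm holds its last target. There are 200 camera calls.

## Working session

There is one attempt and no reset: what is moved stays moved. The work goes in short steps, Python scripts to look and compute and a tool call to move; the robot and the scene stay as the last step left them, time stands still between calls to the robot, and variables do not carry over. Pictures are saved under pics/ and viewed, about 8 in all and at most 12, crops included, and the job is handed in when it is done.

Besides the shell and the picture viewer there is one more tool, called after "Emit:" by a JSON object that holds its "op" and its "data". carry_out: Moves the arm, as the interface text tells. Shifts and turns lie within -1 to 1; 1 stands for 0.1 m of shift or 45 degrees of turn. Its arguments: {"type":"object","properties":{"steps":{"type":"array","items":{"type":"number"}},"grip_force":{"type":"number"}},"required":["steps"]}

```bash
mkdir -p pics
cat > h.py <<'E'
import numpy as np, cv2
from cell import arm, get_image, camera_info
from scipy.spatial.transform import Rotation as Ro
def snap(n,f):
    s=arm.observe(); im,d=get_image(n); cv2.imwrite(f'pics/{f}.png',im[:,:,::-1]); 
    np.savez(f'pics/{f}.npz',d=d,p=s['position'],r=s['ee_rot'],n=n); return s
def cam(f):
    z=np.load(f'pics/{f}.npz'); c=camera_info(str(z['n'])); 
    if 'R' in c: R=np.array(c['R']).T; o=-R@np.array(c['t'])
    else:
        T=np.array(c['tool_from_camera']); Rt=Ro.from_rotvec(z['r']).as_matrix()
        R=Rt@T[:3,:3]; o=Rt@T[:3,3]+z['p']
    return z['d'],c,R,o
def ray(f,u,v):
    d,c,R,o=cam(f); F=210/np.tan(np.radians(c['fovy'])/2)
    return o,R@np.array([(u-c['cx'])/F,(v-c['cy'])/F,1]),d[int(round(v)),int(round(u))]
def dep(f,u,v):
    o,r,z=ray(f,u,v); return o+r*z
def atz(f,u,v,h):
    o,r,_=ray(f,u,v); return o+r*(h-o[2])/r[2]
def tri(f1,p1,f2,p2):
    a=ray(f1,*p1);b=ray(f2,*p2); s=np.linalg.lstsq(np.c_[a[1],-b[1]],b[0]-a[0],rcond=None)[0]
    P,Q=a[0]+a[1]*s[0],b[0]+b[1]*s[1]; return (P+Q)/2,np.linalg.norm(P-Q)
E
python3 - <<'E'
from h import *
s=snap('scene','s0');snap('wrist','w0');print(s)
a=cv2.imread('pics/s0.png');b=cv2.imread('pics/w0.png')
for n in('scene','side','wrist'):print(n,camera_info(n))
E
```

```text
{'clock': 0.0, 'joints': array([-0.10260563,  0.43519749,  0.024958  ,  1.57409189, -0.01158723,
        1.13397071, -0.07510422]), 'dq': array([ 0.0021852 ,  0.00041454,  0.00055275,  0.00058475,  0.0004683 ,
       -0.00075581,  0.00130256]), 'joint_efforts': array([ 3.89017032e-04, -6.67853522e+01,  9.84863900e-01, -3.14464223e+01,
       -6.05165795e-02,  4.27553023e-02,  1.12382318e-04]), 'position': array([ 6.24501068e-01, -4.84263126e-05,  2.25962640e-01]), 'ee_rot': array([-1.21039826,  1.21028429, -1.20862455]), 'force': array([-0.59250612,  0.23817687, -0.04059252]), 'ft_torque': array([-0.00241989,  0.02616368,  0.0222302 ]), 'width': 0.9982594558401964}
scene {'fovy': 49.4128304256132, 'cx': 277.9814608393303, 'cy': 209.62573166942425, 'R': array([[ 0.7901518 ,  0.61278372, -0.01249986],
       [ 0.37679057, -0.50173449, -0.77864714],
       [-0.48341391,  0.61053961, -0.62733754]]), 't': array([-0.36536956, -0.14938809,  1.0482857 ])}
side {'fovy': 57.75244090956169, 'cx': 277.6470023418495, 'cy': 214.90930980929994, 'R': array([[-0.71843323, -0.69538963, -0.01693968],
       [-0.47170603,  0.50494607, -0.72285745],
       [ 0.5112212 , -0.51133426, -0.69078952]]), 't': array([0.34552014, 0.26503253, 0.46474658])}
wrist {'fovy': 60.70871558977789, 'cx': 284.61109471927693, 'cy': 205.24462204764708, 'tool_from_camera': array([[-1.54616417e-03,  9.64144887e-01,  2.65371901e-01,
        -7.16272009e-02],
       [ 1.03174012e-03, -2.65370539e-01,  9.64145950e-01,
        -1.57338846e-01],
       [ 9.99998272e-01,  1.76452276e-03, -5.84440545e-04,
         1.06528596e-03],
       [ 0.00000000e+00,  0.00000000e+00,  0.00000000e+00,
         1.00000000e+00]])}
```

View pics/s0.png

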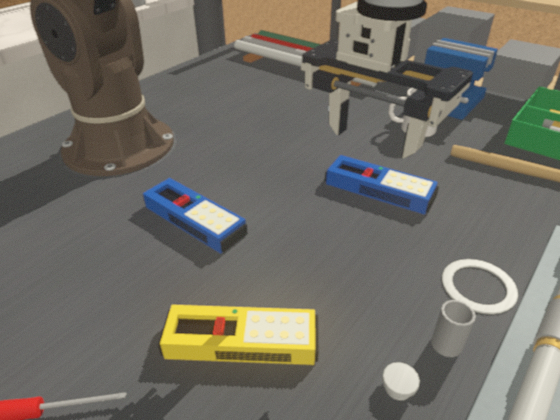

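View pics/w0.png

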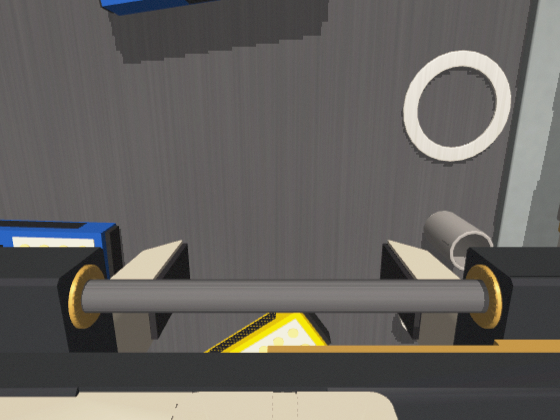

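The scene view shows three lamps with red buttons: yellow at (219,327), a near blue one at (181,200) and a far blue one at (369,172). There is only one yellow lamp, so I choose its button. The wrist view sees just a corner of the yellow lamp at (270,340). I'll take an enlarged scene crop and the side view next.

Run:
```python
from h import *
snap('side','d0')
a=cv2.resize(cv2.imread('pics/s0.png')[290:380,150:330],None,fx=4,fy=4,interpolation=2)
cv2.imwrite('pics/s0c.png',a)
for p in[(219,327),(195,328),(280,328),(235,311),(100,400)]:print(p,dep('s0',*p))
```

```text
(219, 327) [ 0.55442838 -0.24627409  0.03417515]
(195, 328) [ 0.52308025 -0.261968    0.02327211]
(280, 328) [ 0.61977034 -0.19785381  0.03339282]
(235, 311) [ 0.55292359 -0.21289337  0.03312092]
(100, 400) [ 0.50193972 -0.40157081  0.0144238 ]
```

View pics/s0c.png

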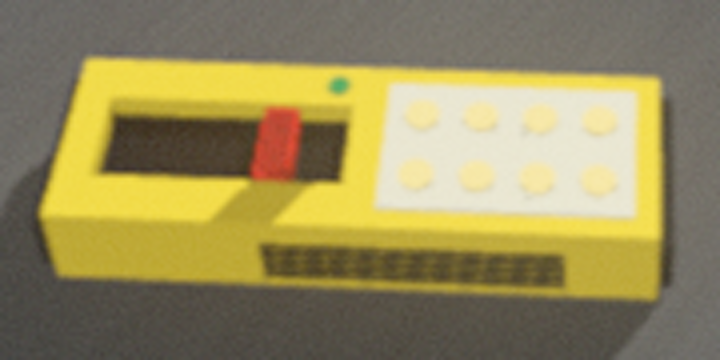

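View pics/d0.png

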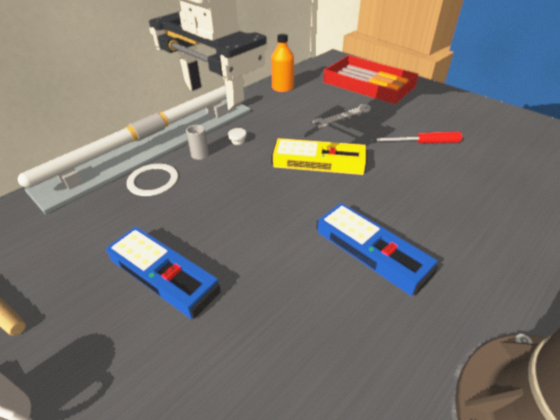

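The crop shows the yellow lamp with its slot at scene (176–237, 315–335), button at (219,326) and panel to the right. In the side view the yellow lamp is at (320,156), with its panel on the left.

Run:
```python
from h import *
C=np.array([(85,58),(660,77),(662,240),(40,215)])/4+[150,290]
P=[atz('s0',*c,.034) for c in C]
for p in P:print(p)
m=sum(P)/4;dx=(P[1]+P[2]-P[0]-P[3])/2;dy=(P[0]+P[1]-P[2]-P[3])/2
print(m,np.linalg.norm(dx),np.linalg.norm(dy),np.degrees(np.arctan2(dx[1],dx[0])),np.degrees(np.arctan2(dy[1],dy[0])))
b=np.array((275,145))/4+[150,290];B=atz('s0',*b,.034);u=dx/np.linalg.norm(dx);print('button',B,(B-m)@u)
# button seen in the side view
im=cv2.imread('pics/d0.png')[130:180,260:380].astype(int)
r=(im[...,2]>130)&(im[...,1]<70);y,x=np.nonzero(r);c=(x.mean()+260,y.mean()+130);print(c,len(x),tri('s0',b,'d0',c))
s=arm.observe();print(Ro.from_rotvec(s['ee_rot']).as_matrix().round(3),[arm.grip_point_offset])
```

```text
[ 0.47458071 -0.25900196  0.034     ]
[ 0.63945444 -0.14425285  0.034     ]
[ 0.67645153 -0.19760097  0.034     ]
[ 0.51167225 -0.31147147  0.034     ]
[ 0.57553973 -0.22808181  0.034     ] 0.20058541068261346 0.06458810936148224 34.74192331782679 124.99793768435153
button [ 0.55321959 -0.24550882  0.034     ] -0.028272388193830544
(np.float64(332.32), np.float64(150.8)) 25 (array([ 0.55102967, -0.24599464,  0.03286413]), np.float64(0.0036239264601000843))
[[-0.    -0.001  1.   ]
 [-1.    -0.    -0.   ]
 [ 0.    -1.    -0.001]] [0.0188]
```

Emit:
{"op": "carry_out", "data": {"steps": [0, -0.3, -0.3, 0, 0.2, 0, -0.6, -0.6, 0, 0.4, 0, -0.8, -0.8, 0, 0.6, 0, -1, -1, 0, 0.773, 0, -1, -1, 0, 0.773, 0, -1, -1, 0, 0.773], "grip_force": 20}}

```text
clock: 0.75
position: [0.5248, -0.1005, 0.2269]
ee_rot: [-1.436, 0.754, -0.754]
force: [1.0, -0.4, 0.5]
width: 0.526
```

Emit:
{"op": "carry_out", "data": {"steps": [0, 0, -0.3, -0.2, 0, 0, 0, -0.6, -0.4, 0, 0, 0, -0.8, -0.6, 0, 0, 0, -1, -0.7, 0, 0, 0, -1, -0.7, 0]}}

```text
clock: 1.25
position: [0.5245, -0.202, 0.1547]
ee_rot: [-1.437, 0.757, -0.753]
force: [0.6, -0.2, 0.4]
width: 0.089
```

Emit:
{"op": "carry_out", "data": {"steps": [0, 0, -0.3, 0, 0, 0, 0, -0.63, 0, 0, 0, 0, -0.63, 0, 0, 0, 0, -0.63, 0, 0, 0, 0, -0.63, 0, 0]}}

```text
clock: 1.75
position: [0.5259, -0.2609, 0.1568]
ee_rot: [-1.436, 0.75, -0.75]
force: [0.3, 0.4, -0.8]
width: 0.006
```

Run:
```python
from h import *
s=snap('wrist','w1');print(s['position'],Ro.from_rotvec(s['ee_rot']).as_matrix().round(3),s['width'],s['clock'])
d,c,R,o=cam('w1');F=210/np.tan(np.radians(c['fovy'])/2)
q=R.T@(s['position']-o);print(c['cx']+F*q[0]/q[2],c['cy']+F*q[1]/q[2])
```

```text
[ 0.52590106 -0.26090964  0.15682342] [[ 0.572  0.     0.82 ]
 [-0.82   0.001  0.572]
 [-0.001 -1.     0.001]] 0.005549773698370441 1.75
282.56426075615474 261.5578715477635
```

View pics/w1.png

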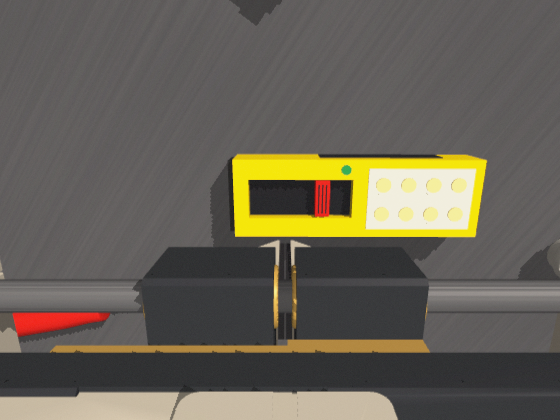

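The wrist view shows the lamp aligned with the image. Its slot spans (249–352, 180–216), the button is at cols 315–330 and the lamp corners are about (233,157) and (478,237).

Run:
```python
from h import *
g=lambda u,v:atz('w1',u,v,.034)
p=arm.observe()['position']; u=np.array([.82,.572,0]);v=np.array([-.572,.82,0])
f=lambda n,q:print(n,q.round(4),'along %.1f across %.1f mm'%((q-p)@u*1e3,(q-p)@v*1e3))
for n,c in dict(slotL=(249,198),slotR=(352,198),btnL=(315.5,198),btnR=(330,198),slotT=(290,180),slotB=(290,216),edgeT=(290,157),edgeB=(290,237),edgeTr=(440,157),edgeBr=(440,236),endL=(233.5,198),endR=(480.5,198)).items():f(n,g(*c))
print(dep('w1',290,226),dep('w1',322,198),dep('w1',280,198))
print('tri',tri('w1',(322.8,198),'s0',(219,326.5)))
```

```text
slotL [ 0.5031 -0.2766  0.034 ] along -27.6 across 0.1 mm
slotR [ 0.5712 -0.2291  0.034 ] along 55.4 across 0.2 mm
btnL [ 0.547  -0.2459  0.034 ] along 26.0 across 0.2 mm
btnR [ 0.5566 -0.2392  0.034 ] along 37.7 across 0.2 mm
slotT [ 0.5217 -0.2456  0.034 ] along 5.4 across 14.9 mm
slotB [ 0.5389 -0.2701  0.034 ] along 5.5 across -15.0 mm
edgeT [ 0.5112 -0.2307  0.034 ] along 5.3 across 33.2 mm
edgeB [ 0.5495 -0.285   0.034 ] along 5.6 across -33.2 mm
edgeTr [ 0.6073 -0.1635  0.034 ] along 122.5 across 33.3 mm
edgeBr [ 0.651 -0.213  0.034] along 130.1 across -32.2 mm
endL [ 0.4929 -0.2838  0.034 ] along -40.1 across 0.1 mm
endR [ 0.656  -0.1697  0.034 ] along 159.0 across 0.3 mm
[ 0.5440433  -0.27730054  0.033337  ] [ 0.55146452 -0.24299957  0.03347809] [ 0.52496632 -0.26448809  0.02384642]
tri (array([ 0.55223649, -0.2435184 ,  0.03078743]), np.float64(0.0012709270226458238))
```

Emit:
{"op": "carry_out", "data": {"steps": [0, 0, 0, -0.3, 0, 0, 0, 0, -0.6, 0, 0, 0, 0, -0.9, 0, 0, 0, 0, -0.9, 0, 0, 0, 0, -0.9, 0, 0, 0, 0, -0.9, 0]}}

```text
clock: 2.4
position: [0.5263, -0.2629, 0.0685]
ee_rot: [-1.437, 0.749, -0.753]
force: [0.4, 0.1, 0.5]
width: 0.009
```

Run:
```python
from h import *
s=snap('wrist','w2');t=snap('side','d2')
a=cv2.imread('pics/w2.png');b=cv2.resize(cv2.imread('pics/d2.png')[100:190,250:390],(560,360),interpolation=2)
cv2.imwrite('pics/c2.png',cv2.resize(np.vstack([a[100:320],b]),None,fx=1,fy=1))
u=np.array([.82,.572,0]);v=np.array([-.572,.82,0]);L=np.array([.5031,-.2766,.034])
for q in(s,t):p=q['position'];print(p,'from slot left %.1f across %.1f'%((p-L)@u*1e3,(p-L)@v*1e3),q['force'])
```

```text
[ 0.52628703 -0.26294047  0.06846129] from slot left 26.8 across -2.1 [0.38576132 0.06869015 0.47958243]
[ 0.52629222 -0.26314013  0.06855527] from slot left 26.7 across -2.2 [ 0.40641903  0.3296758  -0.64247969]
```

View pics/c2.png

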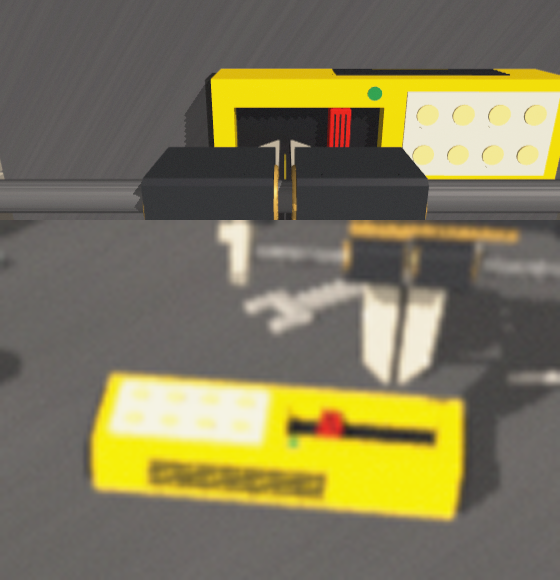

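The wrist half of the view shows the tapered fingertips over the empty part of the slot. The button is at about (340,228 of the full frame), to their right. The side half agrees, with the tips above the slot behind the button. I'll lower into the slot.

Emit:
{"op": "carry_out", "data": {"steps": [0, -0.01, 0.01, -0.15, 0, 0, -0.01, 0.01, -0.3, 0, 0, -0.01, 0.01, -0.36, 0, 0, -0.01, 0.01, -0.4, 0, 0, -0.01, 0.01, -0.4, 0, 0, -0.01, 0.01, -0.4, 0]}}

```text
clock: 3.1
position: [0.5244, -0.2622, 0.0274]
ee_rot: [-1.437, 0.751, -0.752]
force: [0.5, -0.9, 0.6]
width: 0.0
```

Emit:
{"op": "carry_out", "data": {"steps": [0, 0.05, 0.035, 0, 0, 0, 0.1, 0.07, 0, 0, 0, 0.15, 0.105, 0, 0, 0, 0.2, 0.14, 0, 0, 0, 0.246, 0.172, 0, 0, 0, 0.246, 0.172, 0, 0]}}

```text
clock: 3.7
position: [0.5498, -0.2441, 0.0269]
ee_rot: [-1.437, 0.75, -0.751]
force: [0.3, -0.1, 0.1]
width: 0.003
```

Emit:
{"op": "carry_out", "data": {"steps": [0, 0.02, 0.014, 0, 0, 0, 0.04, 0.028, 0, 0, 0, 0.05, 0.035, 0, 0, 0, 0.05, 0.035, 0, 0]}}

```text
clock: 4.1
position: [0.552, -0.2425, 0.0265]
ee_rot: [-1.439, 0.754, -0.751]
force: [-4.1, -3.6, 3.4]
width: 0.005
```

Emit:
{"op": "carry_out", "data": {"steps": [0, 0.016, 0.011, 0, 0, 0, 0.033, 0.023, 0, 0, 0, 0.033, 0.023, 0, 0]}}

```text
clock: 4.4
position: [0.5523, -0.2423, 0.0263]
ee_rot: [-1.441, 0.759, -0.751]
force: [-12.8, -8.1, 9.7]
width: 0.007
```

Run:
```python
from h import *
s=snap('wrist','w3');t=snap('side','d3');snap('scene','s3')
a=cv2.imread('pics/w3.png')[100:300];b=cv2.resize(cv2.imread('pics/d3.png')[120:185,265:375],(560,330),interpolation=2)
cv2.imwrite('pics/c3.png',np.vstack([a,b]))
print(s['position'],s['force'],t['force'])
```

```text
[ 0.55226892 -0.24230597  0.02632199] [-12.8386435   -8.07240172   9.73860439] [-12.55774739  -7.84440766   9.61665786]
```

View pics/c3.png

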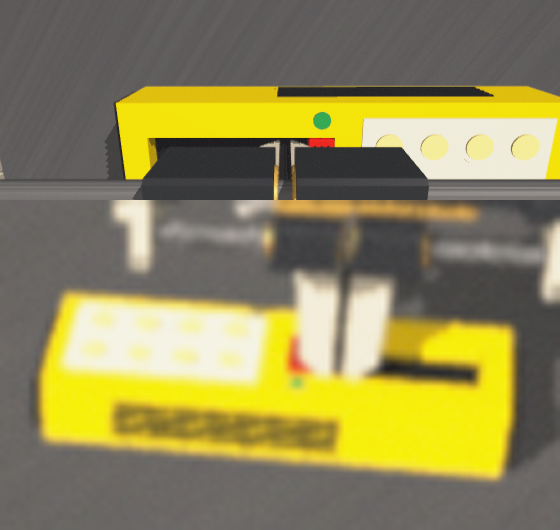

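The wrist half shows the button (cols 309–335) centred under the green ON dot. The side half shows no gap ahead of it. The push force rose to 15 N without further motion, so it is at the stop. I'll back off, lift and verify.

Emit:
{"op": "carry_out", "data": {"steps": [0, -0.05, -0.035, 0, 0, 0, -0.1, -0.07, 0, 0, 0, -0.16, -0.112, 0, 0, 0, -0.16, -0.112, 0, 0, 0, -0.16, -0.112, 0.2, 0, 0, -0.16, -0.112, 0.5, 0, 0, -0.16, -0.112, 1, 0, 0, -0.16, -0.112, 1, 0, 0, -0.16, -0.112, 1, 0]}}

```text
clock: 5.45
position: [0.542, -0.2502, 0.128]
ee_rot: [-1.436, 0.749, -0.754]
force: [0.0, -0.5, -1.1]
width: 0.008
```

Emit:
{"op": "carry_out", "data": {"steps": [0, 0, 0, 0.3, 0, 0, 0, 0, 0.4, 0, 0, 0, 0, 0.4, 0, 0, 0, 0, 0.4, 0]}}

```text
clock: 5.85
position: [0.5405, -0.2499, 0.1655]
ee_rot: [-1.437, 0.753, -0.75]
force: [0.1, 0.9, 0.7]
width: 0.006
```

Run:
```python
from h import *
s=snap('wrist','w4');snap('scene','s4')
a=cv2.imread('pics/w4.png')[120:260,180:540];b=cv2.imread('pics/s4.png')
cv2.imwrite('pics/c4.png',np.vstack([cv2.resize(a,(720,280)),cv2.resize(b[290:370,150:330],(720,320),interpolation=2)]))
print(s['position'],s['force'],s['clock'])
# whole-scene change around the two blue lamps
o=cv2.imread('pics/s0.png')
for n,(x,y) in dict(bl=(181,200)).items():print(n,cv2.absdiff(o,b)[y-18:y+18,x-30:x+60].max())
```

```text
[ 0.54045506 -0.2499483   0.16546493] [0.08127174 0.89555834 0.72953262] 5.85
bl 195
```

View pics/c4.png

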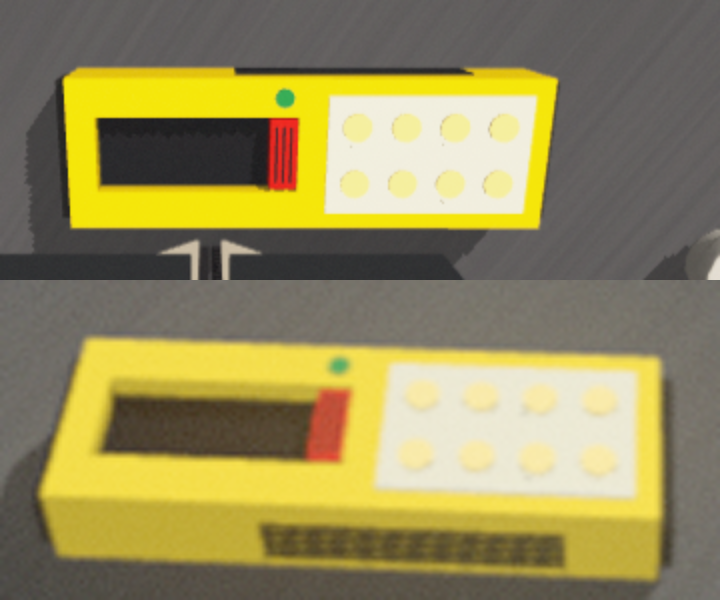

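Both views show the button hard against the ON end of the slot, under the green dot (crop (284,155) and (328,425)).

```bash
python3 -c "
from cell import arm
print(arm.sign_off())"
```

```text
the job is handed in; nothing more can be done
None
```

The yellow inspection lamp's switch is fully on, and the job is handed in. I lowered the shut fingertips into the slot behind the red button, pushed it about 20 mm towards the light panel, then backed off and lifted clear.

- **At the stop:** the push force rose to about 15 N, plus about 10 N upwards, with no further motion. The last wrist and scene pictures show the button against the ON end of the slot, with no gap.
- **After lifting clear:** the tool stood at about z = 0.165 m, touching nothing, with under 1.5 N on the wrist. The clock was at about 5.9 s.
- **Blue lamps:** nothing touched them on the way. My automatic picture comparison around the left-hand one showed a large change. That is probably the arm now standing in that view; I did not look at a picture to confirm it. The far one I did not re-check.
- **Measurements:** the two-view height of the button came out at 31–33 mm, against 34 mm in the text. The slot's centre line differed by about 2 mm between views, which was within the slot's clearance.

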